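# Hook up the drop guard of the inlay press and load the board

### The job

Lift the drop guard of the bench press by its slotted hold-up bar, hook the bar onto its stud so that the guard stays up on its own, and let go. Then slide the oak board with the bow-tie key in along the guide rails, under the guard, until its end is fully home against the back stop. Don't let the guard drop, and leave the tools and spare parts lying around where they are.

Things in the scene. Friction and masses are not known exactly. Their poses are not given: they have to be found in the camera images.
- stop (a point): Bench arbor press, bolted down. This point: foot of the back stop's front face, middle, on the low work table's surface (30 mm above the bench). Axes fixed to the press: x from its front (robot's side) to its back, y to its left seen from the front, z up. The stop is 26 mm high. Behind the guard the head is 58 mm wide, 278 mm high; the ram rises to 355 mm. The hand lever is on its left.
- table_front (a point): Middle of the front edge of the work table's surface, 290 mm in front of the stop. The work table is 130 mm wide, 30 mm high; two guide rails, 10 mm high and 76 mm apart, run along it up to the stop.
- guard_top (a point): Middle of the top rail of the drop guard, 167 mm above the bench when down. The guard is a clear panel in a steel frame, 196 mm wide over its sleeves, 123 mm high, its plane 85 mm in front of the stop; its bottom edge is 14 mm over the work table when down and so blocks the board. It slides on two posts (255 mm high, 88 mm to either side).
- guard (a joint): Height (m) of the drop guard: 0 = down. With the bar it weighs 0.4 to 0.75 kg, slides with about 1 N of friction, falls if let go. It carries the hold-up bar at its right side. Lifted until the floor of the bar's slot meets the stud it reads 0.087 to 0.103 (felt as a rise in force); hooked up it stays at 0.067 to 0.083. Both depend on the stud's height, 20 mm apart.
- hold_bar (a joint): Angle (rad) of the slotted hold-up bar: 0 = upright; positive = its top leans right, away from the press (towards y minus of the press). It turns easily about its pivot. A flat steel bar, 5 mm thick, 32 mm wide (56 mm at the notch), 16 mm in front of the guard's plane, with a J-shaped slot 14 mm wide through which a fixed stud passes. Hooked, it reads about 0.27.
- pivot (a point): Pivot of the hold-up bar at its lower end, on the guard and moving with it; 44 mm above the bench when down. Same axes as the press; the bar turns about x. The fixed 10 mm stud is directly above the pivot, 196 to 212 mm above the bench: set differently every time, so feel for it.
- slot_floor (a point): Middle of the floor of the bar's long upright slot, 60 mm from the pivot along the bar; the slot runs up from here to 176 mm. On the floor's level a passage 16 mm high leads to the left (seen from the front), under a tongue whose lower end is 76 mm from the pivot, to the notch. With the stud 1 to 5 mm clear of the floor, the bar's top can be swung right.
- notch_roof (a point): Middle of the roof of the bar's notch, 90 mm from the pivot, in a direction 0.27 rad to the left of the bar's long axis (seen from the front). The notch is 14 mm wide and goes up from the passage. With the bar swung about 0.27 rad to the right, the stud is under the notch; lower the bar 17 mm or so until this roof sits on the stud and carries the guard.
- knob (a point): Centre of the black ball knob, 30 mm diameter, on the top end of the hold-up bar, 204 mm from the pivot; 248 mm above the bench when down. Its z axis points up along the bar. It can be pinched from above, best with one finger in front and one behind, so that the bar can turn between them.
- board (a point): Centre of the oak board, 165 x 70 x 28 mm (its x, y, z), 0.2 to 0.3 kg, lying flat on the work table between the rails with 3 mm play on each side; +x is the end towards the press, near which a dark bow-tie key stands 3 mm proud. Can be pushed at its near end, 82.5 mm from the centre. Home, its centre is 82.5 mm in front of the stop.
- chisel: Bevel chisel with red handle, 250 mm, lying on the bench left of the work table. Leave alone.
- hammer: Ball-pein hammer with wooden handle, 290 mm, lying on the bench to the right. Leave alone.
- key_a: Spare walnut bow-tie key, 74 x 40 x 18 mm, on the bench right of the work table. Leave alone.
- key_b: Another spare bow-tie key, left of the work table. Leave alone.
- try_square: Try square, 110 x 180 mm, on the bench far left. Leave alone.
- glue: White glue bottle, 60 mm diameter, 170 mm high, left of the press. Leave alone.
- tape: Tape measure, 70 x 34 x 62 mm, on the bench at the far right. Leave alone.
- pencil: Flat carpenter's pencil, 175 mm, on the bench left of the work table. Leave alone.
Not all that is in view belongs to the job. Of the things that look like the part that bears board, the largest one is meant.

How it is judged:
By the outcome, as a careful person would: the job done as asked, in the order asked, and still so for the second after the job is handed in, with the robot touching nothing.
It also fails if it takes over 53 s, if anything falls off the work surface, if the arm or the gripper's body presses on something with over 40 N, if the wrist force passes 120 N, or if a joint passes its speed limit or range.

### The arm

A 6-joint arm with a two-finger parallel gripper is mounted at the origin on the work surface. World frame = base frame: x ahead of the robot, y to its left, z up, the work surface at z = 0. Lengths are in mm, angles in rad, forces in N, time in s.
With the tool pointing down it reaches from about 400 to 825 mm from the base axis. Payload 7 kg.
Tool frame: the origin (TCP) lies at the very end of the fingers, on their centre line; the grasp point (between the pads) lies 19 mm behind it; z points along the fingers, y is the line along which they close (so a half turn about z gives the same grasp; the last joint's range is limited). The gripper opens to 88 mm and grips with 3 to 60 N. Pads are 19 mm wide; open, the fingers measure 130 mm over their backs; the gripper's body (78 mm by 193 mm) begins 47 mm behind the grasp point.
Start: joints at [1.587, 0.359, 0.012, 0, -1.224, -0.288], TCP at [181.224, 650.195, 226.561] pointing down, gripper open.
Joint ranges: [-3.07, 3.07], [-1.43, 2.12], [-1.02, 1.25], [-3.03, 1.67], [-3.05, -0], [-3.03, 3.03]. Speed limits (rad/s): [2.39, 2.39, 3.01, 3.14, 3.14, 3.14].

### API

Orientations are given as a unit quaternion [x, y, z, w].
In Python, from plant import bot gives the robot as it stands. Calls block until the motion is done:
- bot.move_ptp(position, orientation): joint-space move of the TCP to a pose.
- bot.line_to(position, velocity=150, ori=None): straight line of the TCP; ori=None keeps the orientation; velocity is the mean speed in mm/s.
- bot.move_joints(angles): joint-space move.
- bot.move_gripper(opening, force=None): finger opening in mm; force is the grip in N (None keeps the last); returns when the fingers have stopped.
- bot.pause(seconds).
- bot.solve_ik(position, orientation): joint angles nearest the present ones, or None.
- bot.read_state(): the state.
- bot.camera(name): name is "side" or "top"; returns the picture (420x560x3 uint8, red, green, blue); there is no depth.
- bot.get_calibration(name): a dict with "fx", "fy", "cx", "cy" (pixels), "view" (4x4, takes a point from world to camera coordinates). Camera axes: x right, y up, looking along -z (the intrinsics and any distortion apply to the point x, -y, -z); pixel columns grow to the right and rows downward; lengths in mm; the calibration is good to about 2 mm. A picture is of the moment at which its call begins. get_calibration takes no time and is no camera call.
A pose or a line that the arm cannot do raises bot.Unreachable and nothing moves.
- bot.close_job(): hands the job in; it is judged then, once.
The state is a dict: "t": time; "joint_pos": joint angles; "qvel": joint speeds; "tau": joint torques, N m; "tcp_pos": TCP position; "eef_rot": TCP orientation; "contact_force": force on the tool from outside, world axes, zero at the start; "moment": the same for the moment, N m; "width": finger opening in mm; "finger_force": force on a finger pad.
Only numpy, scipy, OpenCV 4.12 (cv2) and the standard library are available. Lean on these libraries where they do the work, as an engineer would, in place of code of your own. Each camera call takes 0.05 s, during which the arm holds its last target. There are 200 camera calls.

## Working session

There is one attempt and no reset: what is moved stays moved. The work goes in short steps, each a Python script; the robot and the scene stay as the last script left them, time stands still between calls to the robot, and variables do not carry over. Pictures are saved under pics/ and viewed, at most 10 in all, crops included, and the job is handed in when it is done.

```bash
ls; mkdir -p pics; python3 - <<'E'
from plant import bot
import cv2
for n in("side","top"):
    im=bot.camera(n); cv2.imwrite(f"pics/{n}0.png",im[:,:,::-1])
    c=bot.get_calibration(n); print(n,{k:(v if k!="view" else [[round(float(x),3) for x in r] for r in v]) for k,v in c.items()})
s=bot.read_state();print(s["t"],s["eef_rot"],s["contact_force"],s["width"])
E
```

```text
pics
side {'fx': 527.6690783877184, 'fy': 527.6690783877184, 'cx': 277.74653835802866, 'cy': 215.62255281672753, 'view': [[0.853, -0.522, 0.02, -466.934], [0.29, 0.506, 0.812, -268.125], [-0.434, -0.687, 0.583, -1557.676], [0.0, 0.0, 0.0, 1.0]]}
top {'fx': 421.30894235298496, 'fy': 421.30894235298496, 'cx': 283.08271021747146, 'cy': 209.22306749436555, 'view': [[-0.026, -0.999, 0.019, -18.558], [0.981, -0.021, 0.191, -549.055], [-0.19, 0.024, 0.981, -1277.865], [0.0, 0.0, 0.0, 1.0]]}
0.1 [ 9.90776604e-01 -1.35503391e-01 -1.66372510e-05  7.42470227e-04] [-0.5862403  -0.73214828 -0.06991284] 87.29472256596047
```

View pics/side0.png

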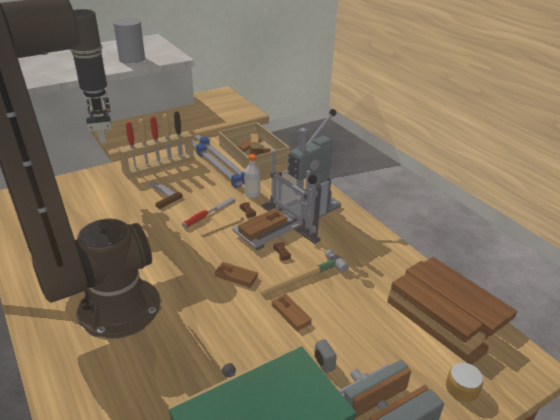

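View pics/top0.png

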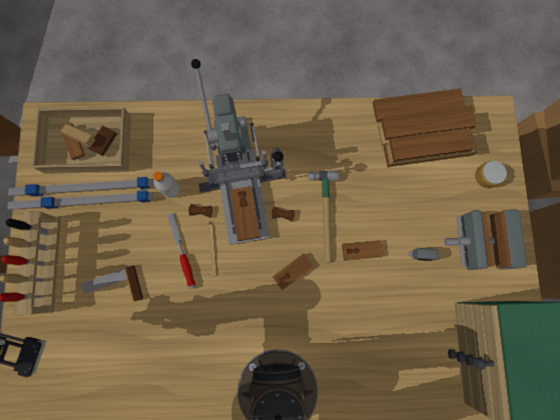

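Side view: press around (305,190), knob (312,179). There are three boards with keys: on the work table (side 262,224; top 243,212), and loose on the bench at side (236,273)/top (362,250) and side (291,311)/top (293,270). The one on the work table between the rails fits the description and looks largest, so I'll confirm it in a crop.

```bash
cat > h.py <<'E'
import numpy as np, cv2
from plant import bot
def P(cal,p):
    V=np.array(cal["view"]);q=V[:3,:3]@np.asarray(p,float)+V[:3,3]
    return np.array([cal["cx"]+cal["fx"]*q[0]/-q[2],cal["cy"]+cal["fy"]*-q[1]/-q[2]])
def ray(cal,uv):
    V=np.array(cal["view"]);R=V[:3,:3];o=-R.T@V[:3,3]
    d=R.T@np.array([(uv[0]-cal["cx"])/cal["fx"],-(uv[1]-cal["cy"])/cal["fy"],-1]);return o,d/np.linalg.norm(d)
def plane(cal,uv,z):
    o,d=ray(cal,uv);return o+d*(z-o[2])/d[2]
def tri(c1,u1,c2,u2):
    o1,d1=ray(c1,u1);o2,d2=ray(c2,u2)
    A=np.stack([d1,-d2],1);t=np.linalg.lstsq(A,o2-o1,rcond=None)[0]
    a,b=o1+d1*t[0],o2+d2*t[1];return (a+b)/2,np.linalg.norm(a-b)
CS,CT=bot.get_calibration("side"),bot.get_calibration("top")
E
python3 - <<'E'
import cv2,numpy as np
t=cv2.imread("pics/top0.png");s=cv2.imread("pics/side0.png")
cv2.imwrite("pics/tc.png",cv2.resize(t[145:293,180:380],None,fx=4,fy=4,interpolation=cv2.INTER_CUBIC))
cv2.imwrite("pics/sc.png",cv2.resize(s[125:265,210:360],None,fx=4.2,fy=4.2,interpolation=cv2.INTER_CUBIC))
E
```

```text
(no output)
```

View pics/tc.png

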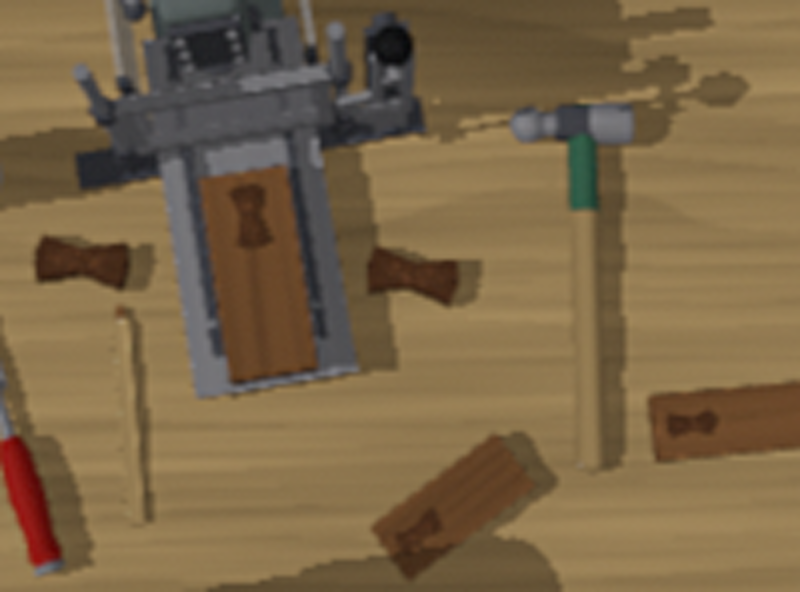

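View pics/sc.png

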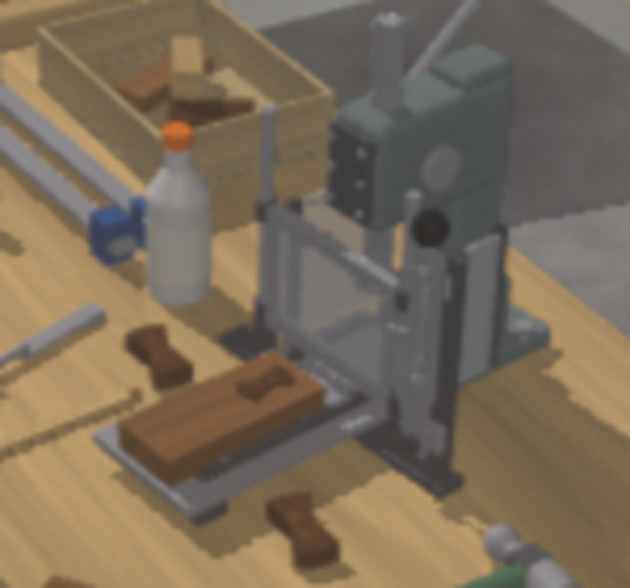

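The crops show the board on the work table, top-crop corners (203,178), (287,166), (318,372), (232,383). It is wider and longer than the two loose boards at (455,505) and (725,420), so it's the one meant. The table's front edge runs from (198,397) to (358,371). The knob is at (388,45) in the top crop and (430,228) in the side crop.

```bash
cat > m.py <<'E'
from h import *
t=cv2.imread("pics/top0.png");s=cv2.imread("pics/side0.png")
def blob(im,x0,y0,x1,y1,thr):
    m=(im[y0:y1,x0:x1].max(2)<thr).astype(np.uint8)
    n,l,st,c=cv2.connectedComponentsWithStats(m);k=1+np.argmax(st[1:,4]);print(st[k],c[k]+[x0,y0]);return c[k]+[x0,y0]
kt=blob(t,268,148,286,164,50);ks=blob(s,303,170,322,188,60)
print("knob",tri(CT,kt,CS,ks))
hsv=cv2.cvtColor(t,cv2.COLOR_BGR2HSV)
f=lambda x,y:np.array([(x+.5)/4-.5+180,(y+.5)/4-.5+145])
fl,fr=[plane(CT,f(*q),30) for q in((198,397),(358,371))]
print("table front",fl,fr,np.linalg.norm(fl-fr))
B=[plane(CT,f(*q),58) for q in((203,178),(287,166),(318,372),(232,383))]
print("board",*B,[np.linalg.norm(B[i]-B[i-1]) for i in range(4)])
g=lambda x,y:np.array([(x+.5)/4.2-.5+210,(y+.5)/4.2-.5+125])
print("side front left",plane(CS,g(95,436),30),"right",plane(CS,g(195,518),30))
u=(B[0]+B[1]-B[2]-B[3])/2;print("yaw board",np.arctan2(u[1],u[0]),"edge",np.arctan2(*( (fl-fr)[[1,0]]))-np.pi/2)
E
python3 m.py
```

```text
[ 4  2 11 12 93] [277.44086022 155.92473118]
[ 5  5  9  9 60] [312.28333333 178.95      ]
knob (array([661.189023  , -15.39972359, 247.69086629]), np.float64(1.207455402017133))
table front [445.25944488 141.04768288  30.        ] [462.97325371  14.48095486  30.        ] 127.80029602643933
board [616.01025017 133.92769492  58.        ] [624.42308539  67.37163989  58.        ] [459.37262945  45.19594832  58.        ] [452.34914407 111.81070856  58.        ] [np.float64(165.14877757908428), np.float64(67.08564866692396), np.float64(166.53352306572106), np.float64(66.98399531797149)]
side front left [446.23738562 137.96622121  30.        ] right [464.91685314   3.71290204  30.        ]
yaw board 0.1339395938788079 edge 0.13905306476913015
```

Everything agrees: knob height 248, table width 128–134, board 166x67, yaw 0.137. Next I approach the knob from the front and pinch it.

```bash
cat >> h.py <<'E'
from scipy.spatial.transform import Rotation as Rn
yaw=0.137
ex=np.array([np.cos(yaw),np.sin(yaw),0]);ey=np.array([-np.sin(yaw),np.cos(yaw),0]);ez=np.array([0,0,1.])
TF=np.array([454.8,75.,30]);STOP=TF+290*ex
def down(y):return Rn.from_matrix(np.stack([np.cross(y,-ez),y,-ez],1)).as_quat()
def rs():
    s=bot.read_state();f=np.array(s["contact_force"])
    print("t%.2f tcp %s F press-xyz %s w %.1f ff %s"%(s["t"],np.round(s["tcp_pos"],1),np.round([f@ex,f@ey,f@ez],1),s["width"],np.round(s["finger_force"],1)));return s
K=np.array([661.2,-15.4,248.])
E
python3 - <<'E'
from h import *
print("knob in press frame",(K-STOP)@ex,(K-STOP)@ey)
best=None
for sg in(1,-1):
    q=down(sg*ex)
    js=[bot.solve_ik(list(p),list(q)) for p in ([520,-60,340],K+[0,0,150],K+[0,0,-19],K+[0,0,90])]
    for j in js: print(sg,None if j is None else np.round(j,2))
E
```

```text
knob in press frame -97.88002774904834 -117.74139570386274
1 [ 0.26  0.05 -0.13  0.   -1.39  3.02]
1 [ 0.27  0.29  0.29  0.   -1.57  3.01]
1 [ 0.27  0.34 -0.02  0.   -1.22  3.01]
1 [ 0.27  0.29  0.16  0.   -1.44  3.01]
-1 [ 0.26  0.05 -0.13  0.   -1.39 -0.12]
-1 [ 0.27  0.29  0.29  0.   -1.57 -0.13]
-1 [ 0.27  0.34 -0.02  0.   -1.22 -0.13]
-1 [ 0.27  0.29  0.16  0.   -1.44 -0.13]
```

```bash
python3 - <<'E'
from h import *
q=list(down(-ex))
bot.move_ptp([500,-60,340],q)
bot.move_gripper(60,40)
bot.line_to(list(K+[0,0,55]),250)
rs()
bot.line_to(list(K+[0,0,-20]),120); rs()
bot.move_gripper(20,40); rs()
cv2.imwrite("pics/side1.png",cv2.resize(bot.camera("side")[120:260,220:380,::-1],None,fx=4,fy=4,interpolation=cv2.INTER_CUBIC))
E
```

```text
t4.41 tcp [660.7 -15.6 303.2] F press-xyz [-0.1 -0.5 -0.1] w 60.2 ff 0.0
t5.18 tcp [661.6 -15.5 229.2] F press-xyz [-0.1 -0.1  0.5] w 60.1 ff 0.0
t5.82 tcp [662.  -15.2 228.3] F press-xyz [ 4.6  0.3 -1.5] w 27.9 ff 40.0
```

View pics/side1.png

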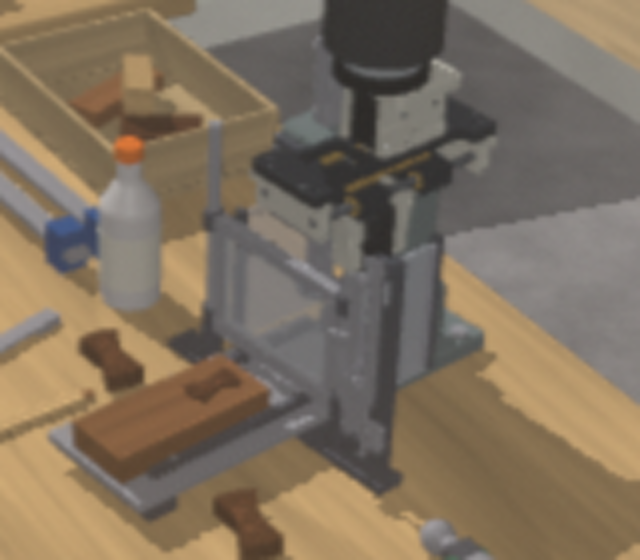

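The picture shows the knob pinched front and back, with the guard still down. Now I lift it and feel for the stud.

```bash
python3 - <<'E'
from h import *
p0=np.array(bot.read_state()["tcp_pos"]); c=p0.copy()
bot.line_to(list(c+20*ez),100); rs()
bot.line_to(list(c+80*ez),150); bot.pause(.15); s=rs(); f0=s["contact_force"][2]
h=80
while h<108:
    h+=1.5; bot.line_to(list(c+h*ez),40); s=bot.read_state()
    print(h,round(s["tcp_pos"][2]-p0[2],2),round(s["contact_force"][2],1),round(s["width"],1))
    if s["contact_force"][2]<f0-8: break
rs(); print(p0)
E
```

```text
t6.22 tcp [662.  -15.  247.5] F press-xyz [ 5.1 -0.2 -5.3] w 28.0 ff 40.0
t6.92 tcp [661.9 -15.  306.5] F press-xyz [ 5.2 -0.1 -6.3] w 28.2 ff 40.0
81.5 79.87 -5.9 28.1
83.0 81.51 -5.9 28.4
84.5 83.06 -6.7 28.4
86.0 84.69 -6.3 28.3
87.5 86.34 -6.2 27.7
89.0 87.99 -7.1 28.2
90.5 89.71 -6.0 28.5
92.0 91.38 -7.3 28.3
93.5 93.1 -6.5 28.3
95.0 94.79 -6.8 28.1
96.5 96.46 -6.1 27.8
98.0 98.01 -5.0 28.2
99.5 99.07 -8.0 28.0
101.0 99.37 -13.2 28.2
102.5 99.58 -17.9 27.9
t10.67 tcp [661.7 -14.6 327.8] F press-xyz [  7.4  -1.4 -17.9] w 27.9 ff 40.0
[662.04083003 -15.17048681 228.25573041]
```

```bash
python3 - <<'E'
from h import *
c=np.array([662.04,-15.17,228.26])+96.2*ez
bot.line_to(list(c),40); bot.pause(.2); rs()
for th in (.03,.06,.1,.14,.18,.22,.25,.27):
    t=c-204*np.sin(th)*ey-204*(1-np.cos(th))*ez
    bot.line_to(list(t),60); s=rs(); print(th,np.round(t-s["tcp_pos"],1))
    f=np.array(s["contact_force"])
    if abs(f@ey)>12 or f[2]<-16 or f[2]>6: print("STOP");break
bot.pause(.2);rs()
cv2.imwrite("pics/side2.png",cv2.resize(bot.camera("side")[120:260,240:400,::-1],None,fx=4,fy=4,interpolation=cv2.INTER_CUBIC))
E
```

```text
t11.18 tcp [662.  -15.1 324.4] F press-xyz [ 4.9  0.1 -7. ] w 28.2 ff 40.0
t11.43 tcp [663.  -21.4 324.4] F press-xyz [ 5.6  0.3 -7.2] w 28.2 ff 40.0
0.03 [-0.1  0.2 -0.1]
t11.68 tcp [663.9 -27.3 324.1] F press-xyz [ 5.1  0.9 -7.7] w 28.6 ff 40.0
0.06 [-0.2  0.  -0. ]
t11.96 tcp [665.  -35.3 323.5] F press-xyz [ 5.4  2.2 -6.3] w 28.1 ff 40.0
0.1 [-0.2 -0.1 -0.1]
t12.24 tcp [666.3 -43.2 322.7] F press-xyz [ 6.2  1.1 -6.6] w 28.3 ff 40.0
0.14 [-0.3 -0.2 -0.2]
t12.53 tcp [667.4 -51.1 321.4] F press-xyz [ 5.6  0.5 -6.4] w 28.1 ff 40.0
0.18 [-0.4 -0.2 -0.3]
t12.81 tcp [668.6 -59.  319.8] F press-xyz [ 4.9  2.4 -5.6] w 28.4 ff 40.0
0.22 [-0.5 -0.3 -0.3]
t13.06 tcp [669.5 -64.8 318.4] F press-xyz [ 6.3  3.1 -6.2] w 27.8 ff 40.0
0.25 [-0.6 -0.4 -0.3]
t13.31 tcp [670.1 -68.5 317.4] F press-xyz [ 6.4  2.6 -5.7] w 28.3 ff 40.0
0.27 [-0.6 -0.6 -0.3]
t13.51 tcp [670.  -68.4 317.4] F press-xyz [ 6.7  2.7 -5.5] w 28.7 ff 40.0
```

View pics/side2.png

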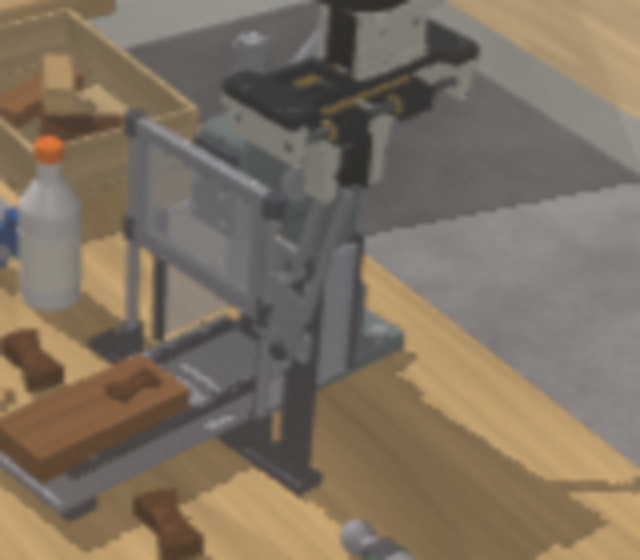

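The guard is up and the bar leans right, having swung freely. Now I lower it onto the stud.

```bash
python3 - <<'E'
from h import *
c=np.array(bot.read_state()["tcp_pos"])
bot.line_to(list(c-11*ez),40); rs(); h=11
while h<24:
    h+=1; bot.line_to(list(c-h*ez),25); s=bot.read_state(); f=np.array(s["contact_force"])
    print(h,round(c[2]-s["tcp_pos"][2],2),np.round([f@ex,f@ey,f[2]],1))
    if f[2]>5 or abs(f@ey)>15: break
bot.pause(.2);rs()
E
```

```text
t13.97 tcp [670.  -67.8 305.4] F press-xyz [ 5.1  2.5 -7.3] w 28.3 ff 40.0
12 12.69 [ 5.   2.3 -7.2]
13 13.49 [ 5.9  2.3 -6.3]
14 14.42 [ 5.3  3.7 -6. ]
15 15.37 [ 4.9  1.9 -5.7]
16 16.34 [ 5.4  1.7 -4.8]
17 16.68 [ 3.5  1.8 -2.8]
18 16.97 [1.3 1.  3.5]
19 17.21 [0.5 1.6 6.3]
t16.18 tcp [670.3 -68.8 300.2] F press-xyz [0.6 2.3 6.4] w 27.7 ff 40.0
```

It seats 20 mm below the floor contact, as specified. Release and check.

```bash
python3 - <<'E'
from h import *
bot.move_gripper(50); rs()
c=np.array(bot.read_state()["tcp_pos"])
bot.line_to(list(c+75*ez),200)
bot.line_to(list(c+85*ez-200*ex-20*ey),300); rs()
s=bot.camera("side")[:,:,::-1]; t=bot.camera("top")[:,:,::-1]
cv2.imwrite("pics/side3f.png",s);cv2.imwrite("pics/top3f.png",t)
a=cv2.resize(s[110:260,230:360],None,fx=3,fy=3,interpolation=cv2.INTER_CUBIC)
b=cv2.resize(t[130:280,180:310],None,fx=3,fy=3,interpolation=cv2.INTER_CUBIC)
cv2.imwrite("pics/c3.png",np.hstack([a,b]))
E
```

```text
t16.80 tcp [670.  -68.4 298.3] F press-xyz [ 0.1 -0.6  0.4] w 50.3 ff 0.0
t18.14 tcp [ 474.4 -115.6  383. ] F press-xyz [ 0.9 -0.2  0.2] w 50.0 ff 0.0
```

View pics/c3.png

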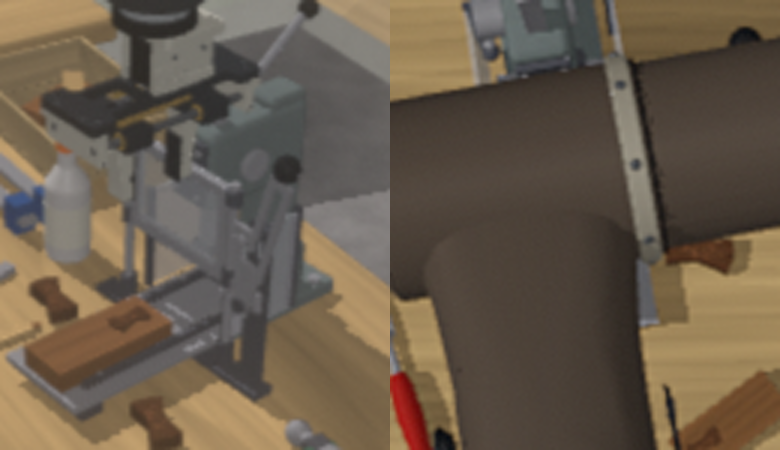

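The left panel shows the guard hooked up, with the knob leaning right at (287,168) and the arm clear. The top view is blocked by the arm. Now I push the board.

```bash
python3 - <<'E'
from h import *
o=TF*[1,1,0]+2*ey
w=lambda x,z:list(o+x*ex+z*ez)
qs=[list(down(s*ey)) for s in(1,-1)]
cur=np.array(bot.read_state()["joint_pos"])
c=[]
for q in qs:
    js=[bot.solve_ik(w(x,z),q) for x,z in((-28,180),(-28,43),(115,43))]
    if all(j is not None for j in js): c.append((abs(js[0][5]-cur[5]),q,js)); print(np.round(js,2))
q=min(c,key=lambda a:a[0])[1]
bot.move_gripper(18,20)
bot.move_ptp(w(-28,180),q); rs()
bot.line_to(w(-28,43),180); s=rs(); f0=np.array(s["contact_force"])
bot.line_to(w(-12,43),60); rs()
bot.line_to(w(100,43),60); s=rs()
x=100
while x<130:
    x+=1.5; bot.line_to(w(x,43),25); s=bot.read_state(); f=np.array(s["contact_force"])-f0
    if f@ex<-14: break
rs(); print(x,(np.array(s["tcp_pos"])-STOP)@ex)
E
```

```text
[[ 0.63 -0.01 -0.56  0.   -1.02 -2.06]
 [ 0.63  0.18 -0.74 -0.   -0.65 -2.06]
 [ 0.5   0.38 -0.43  0.   -0.76 -1.93]]
[[ 0.63 -0.01 -0.56  0.   -1.02  1.08]
 [ 0.63  0.18 -0.74  0.   -0.65  1.08]
 [ 0.5   0.38 -0.43  0.   -0.76  1.21]]
t20.08 tcp [427.5  73.3 180.8] F press-xyz [-0.3  0.5  0.2] w 18.2 ff 0.0
t20.99 tcp [427.6  73.3  43.7] F press-xyz [ 0.1 -0.1 -0.3] w 17.7 ff 0.0
t21.41 tcp [443.1  75.4  43.2] F press-xyz [-0.4 -0.4 -0.2] w 18.2 ff 0.0
t23.43 tcp [553.6  90.7  43.2] F press-xyz [-0.4 -0.3 -0.3] w 18.1 ff 0.3
t26.68 tcp [569.6  92.5  42.6] F press-xyz [-14.1   3.3  10.4] w 17.7 ff 7.2
119.5 -173.84108982489562
```

Firm stop at the expected place: tool at −173.8 against −174.5 predicted. I back off and check.

```bash
python3 - <<'E'
from h import *
c=np.array(bot.read_state()["tcp_pos"])
bot.line_to(list(c-25*ex),100)
bot.line_to(list(c-60*ex+140*ez),200)
bot.move_ptp([200,560,300],bot.read_state()["eef_rot"]); rs()
s=bot.camera("side")[:,:,::-1]; t=bot.camera("top")[:,:,::-1]
a=cv2.resize(s[120:260,225:355],None,fx=3,fy=3,interpolation=cv2.INTER_CUBIC)
b=cv2.resize(t[140:280,190:320],None,fx=3,fy=3,interpolation=cv2.INTER_CUBIC)
cv2.imwrite("pics/c4.png",np.hstack([a,b]))
E
```

```text
t30.07 tcp [200.7 559.5 299.8] F press-xyz [-0.  -0.  -0.8] w 18.1 ff 0.0
```

View pics/c4.png

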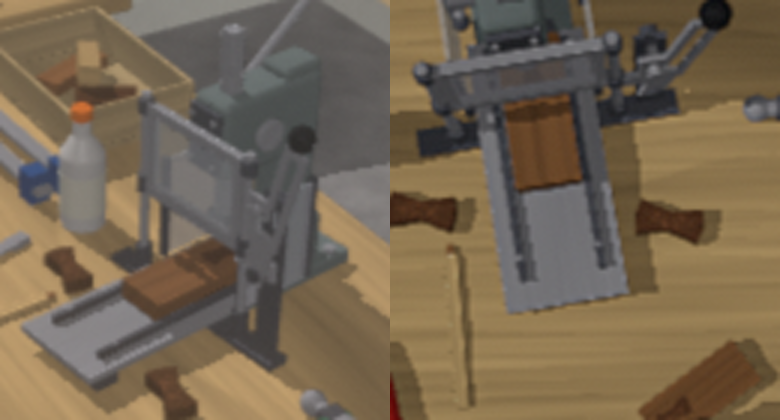

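```bash
python3 - <<'E'
from h import *
f=lambda x,y:np.array([(x+.5)/3-.5+190,(y+.5)/3-.5+140])
a=plane(CT,f(178.5,302),30);b=plane(CT,f(159,187),58)
d=(b-a)@ex; print(d)
if abs(d-125)<5: print(bot.close_job())
E
```

```text
119.74158561346566
```

My eye-picked pixels give 5 mm short, which is near the limit of picking accuracy. I'll measure edge profiles before and after.

```bash
python3 - <<'E'
from h import *
T0=cv2.imread("pics/top0.png"); T1=np.ascontiguousarray(bot.camera("top")[:,:,::-1]); cv2.imwrite("pics/top5.png",T1)
def prof(im,z,xs,offs,ch):
    out=0
    for yo in offs:
        uv=np.array([P(CT,TF*[1,1,0]+x*ex+yo*ey+z*ez) for x in xs],np.float32)
        out=out+cv2.remap(im.astype(np.float32),uv[:,0].reshape(1,-1),uv[:,1].reshape(1,-1),cv2.INTER_LINEAR)[0]
    return (out/len(offs))@ch
rb=np.array([-1,0,1.])
def edge(p,xs,sgn=1):
    m=(p[:8].mean()+p[-8:].mean())/2;i=np.where(np.diff(np.sign(p-m)))[0];return np.round(xs[i],1),p[:8].mean().round(),p[-8:].mean().round()
xs=np.arange(-20,25,.5)
for n,im in(("before",T0),("after",T1)):
    for yo in(-50,55,): print(n,"table front y",yo,edge(prof(im,30,xs,[yo-2,yo,yo+2],rb),xs))
print("near before",edge(prof(T0,58,np.arange(-14,25,.5),range(-20,24,4),rb),np.arange(-14,25,.5)))
xa=np.arange(100,150,.5)
for r in((-22,-8),(-8,8),(8,24)):print("near after",r,edge(prof(T1,58,xa,range(*r,3),rb),xa))
xb=np.arange(145,195,.5)
print("far before",edge(prof(T0,58,xb,range(-20,24,4),rb),xb))
E
```

```text
before table front y -50 (array([-1.5]), np.float64(64.0), np.float64(-2.0))
before table front y 55 (array([-2.]), np.float64(67.0), np.float64(-3.0))
after table front y -50 (array([-1.5]), np.float64(64.0), np.float64(-3.0))
after table front y 55 (array([-2.]), np.float64(66.0), np.float64(-3.0))
near before (array([-8.5,  8.5,  9.5]), np.float64(66.0), np.float64(62.0))
near after (-22, -8) (array([122.]), np.float64(-2.0), np.float64(62.0))
near after (-8, 8) (array([122.]), np.float64(-2.0), np.float64(62.0))
near after (8, 24) (array([122.]), np.float64(-2.0), np.float64(60.0))
far before (array([168.5]), np.float64(52.0), np.float64(-2.0))
```

The red edge at 122 includes the visible end face (up to 6 mm of parallax), so the camera agrees with 125 ± 3. A second, firmer push will confirm it's a hard stop.

```bash
python3 - <<'E'
from h import *
o=TF*[1,1,0]+2*ey
w=lambda x,z:list(o+x*ex+z*ez)
q=bot.read_state()["eef_rot"]
bot.move_ptp(w(60,180),list(down(ey) if abs(np.dot(down(ey),q))>.9 else down(-ey)))
bot.line_to(w(90,180),200);bot.line_to(w(90,44),200); rs()
bot.line_to(w(112,44),60); rs(); x=112
while x<135:
    x+=1; bot.line_to(w(x,44),30); s=bot.read_state(); f=np.array(s["contact_force"])
    print(x,((np.array(s["tcp_pos"])-STOP)@ex).round(2),(f@ex).round(1),f[2].round(1))
    if f@ex<-28: break
c=np.array(s["tcp_pos"])
bot.line_to(list(c-25*ex),100); bot.line_to(list(c-60*ex+140*ez),200); rs()
E
```

```text
t33.44 tcp [544.2  89.6  45. ] F press-xyz [ 0.2 -0.2  0.8] w 17.7 ff 0.0
t33.96 tcp [565.6  92.2  43.9] F press-xyz [0.4 0.3 0. ] w 18.2 ff 0.0
113 -177.15 -1.0 0.4
114 -175.96 0.5 -0.1
115 -174.99 0.9 0.3
116 -174.05 -1.3 -0.0
117 -174.0 -5.1 5.0
118 -173.89 -8.0 6.4
119 -173.83 -12.0 8.4
120 -173.83 -14.9 11.5
121 -173.79 -17.5 14.1
122 -173.77 -21.9 17.1
123 -173.74 -25.3 20.3
124 -173.71 -28.1 22.7
t38.31 tcp [510.1  83.8 182.3] F press-xyz [-0.1 -0.7  0.1] w 17.9 ff 0.0
```

Rigid stop, no board movement up to 28 N. It's home and the arm is clear, so I'm handing in.

```bash
python3 -c "
from h import *
print(bot.close_job())"
```

```text
the job is handed in; nothing more can be done
None
```

The guard is hooked up on its stud and holding on its own, the board is pushed home against the back stop (no movement up to 28 N), and I handed the job in at about 38 s of the 53 s limit; no verdict came back.

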